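Put the robot-kit parts back in their trays and stack the emptied bin

TASK

Put the robot kit away after class: set the loose gearmotor, the loose wheel and both servos (one on the mat, one in the part-filled bin) down in the free bays of the trays that already hold their kind, one to a bay, in the middle of the bay and lying or standing lined up with the one already there (either end foremost). Empty the bin where it stands, and only then lift it and seat it squarely on the stack of empty bins. Set things down, do not drop them.

Things in the scene. Friction and masses are not known exactly. Their poses are not given: they have to be found in the camera images.
- motor_mid (a point): the loose gearmotor lying on the mat: white gearbox, steel motor can, white end cap; 70 mm long (x), 18.5 mm wide (y), 22.5 mm high, about 32 g. Origin at its centre half-way up; x along its length, motor can at +x; z up. A 5 mm axle sticks out 9 mm to both sides at x = -24 mm, so grip it across its width at the middle
- wheel_mid (a point): the loose wheel lying flat on the mat: black rubber tyre with a spoked white hub, 54 mm in diameter, 24 mm high, about 36 g. Origin at its centre half-way up, z up
- servo_mid (a point): the loose servo standing on the mat: black box 40.5 mm long (x), 20 mm wide (y), 36 mm high, with two fixing ears (54.5 mm over them along x, 26 to 29 mm up) and a brass output shaft on top up to 42 mm; about 45 g. Origin on its upright centre line 19 mm above its underside; z up. Grip it across its 20 mm width
- servo_b_mid (a point): a second servo, the same as the other, standing in the part-filled bin on its floor with its length across the bin (its origin about 26 mm above the table); at least 27 mm free on either side of its 20 mm width. Same frame as the other servo
- bin_rim (a point): the part-filled bin: loose grey open bin with one servo in it, 64 mm (x) by 110 mm (y) outside, 24 mm high, walls 3 mm, inner floor 7 mm up, ~55 g. Its lowest 4 mm are a tapered foot (52 by 98 mm) that drops into the mouth (58 by 104 mm) of a like bin: stacked bins rise 20 mm each. Origin at the middle of its mouth at rim height, z up. Grip across 64 mm, fingertips 6 mm or more above its underside
- motor_tray: the gearmotor tray, fixed, 3 mm plywood, 112 mm (x) by 170 mm (y) outside, floor top 3 mm and walls and dividers 12 mm above the table. Origin: centre of the underside, z up; one divider along x makes two bays, each 106 mm (x) by 80 mm (y), centred at y = +42 mm and y = -42 mm. The +y bay already holds a gearmotor lying along x; the -y bay is free
- wheel_tray: the wheel tray, fixed, 3 mm plywood, 112 mm (x) by 170 mm (y) outside, floor top 3 mm and walls and dividers 12 mm above the table. Origin: centre of the underside, z up; one divider along x makes two bays, each 106 mm (x) by 80 mm (y), centred at y = +42 mm and y = -42 mm. The -y bay already holds a wheel lying flat; the +y bay is free
- servo_tray: the servo tray, fixed, 3 mm plywood, 112 mm (x) by 170 mm (y) outside, floor top 3 mm and walls and dividers 12 mm above the table. Origin: centre of the underside, z up; two dividers along x make three bays, each 106 mm (x) by 52 mm (y), centred at y = -56, 0 and +56 mm. The middle bay already holds a servo standing with its length along x; the two outer bays are free
- empty1_rim (a point): the stack of empty bins: two empty bins like the part-filled one, one on the other, loose. Origin at the middle of the upper one's mouth, level with its rim (44 mm above the table); x along its 64 mm width, y along its 110 mm length, z up
Mind the look-alikes: they are no part of the job. Leave any green or turquoise look-alike of the part that bears servo_mid alone.

How it is judged:
By the outcome, as a careful person would: the job done as asked, in the order asked, and still so for the second after the job is handed in, with the robot touching nothing.
It also fails if it takes over 136 s, if anything falls off the work surface, if the arm or the gripper's body presses on something with over 40 N, if the wrist force passes 120 N, or if a joint passes its speed limit or range.

ROBOT

A 6-joint arm with a two-finger parallel gripper is mounted at the origin on the work surface. World frame = base frame: x ahead of the robot, y to its left, z up, the work surface at z = 0. Lengths are in m, angles in rad, forces in N, time in s.
With the tool pointing down it reaches from about 0.35 to 0.875 m from the base axis. Payload 4.2 kg.
Tool frame: the origin (TCP) lies at the very end of the fingers, on their centre line; the grasp point (between the pads) lies 19 mm behind it (grip_depth is the distance from the TCP to the grasp point, in m); z points along the fingers, y is the direction in which the jaws open and shut (so a half turn about z gives the same grasp; the last joint's range is limited). The gripper opens to 85 mm and grips with 20 to 120 N. Pads are 22 mm wide; open, the fingers measure 114 mm over their backs; the gripper's body (76 mm by 85 mm) begins 54 mm behind the grasp point. The pads swing forward as they close: fully open they stand 13 mm farther back than shut.
Start: joints at [-0.906, 0.385, 0.008, 0, -1.194, -0.259], TCP at [0.247, -0.574, 0.203] pointing down, gripper open.
Joint ranges: [-3.14, 3.14], [-1.21, 2.06], [-1.07, 1.41], [-3.16, 2.05], [-2.99, -0.16], [-3.1, 3.1]. Speed limits (rad/s): [2.79, 2.79, 3.14, 3.14, 3.14, 3.14].

INTERFACE

Orientations are given as a unit quaternion [w, x, y, z].
In Python, from station import * gives the robot as it stands.
- The arm moves only by the tool jog_arm, never from a script. Its argument "targets" is a list of rows, each a list of 7 numbers: the turn, a rotation vector about the world's x, y, z in rad, then the shift along the world's x, y, z in m, then the opening, from -1 (shut) to 1 (fully open), so that 0 is half open. A call has 1 to 10 rows; each row is the pose to reach, as a shift and turn from the pose commanded when the call began; what a row does not reach only later rows make up. A row lasts 1/10 s, in which the tool goes at most 50 mm and 8.59 degrees, less where a joint would pass 70% of its speed; a pose out of reach is approached as far as the arm can. A call with a gripper value outside its range is refused whole. The fingers move at their own pace and stop on an object; the grip force is fixed at half the most. Time passes only in rows, so rows that repeat a pose let the fingers close. It gives the time, the measured TCP pose, the force and the opening at its end, in the units of the state.
- read_state(): the state, without advancing time (a new reading comes with each control period).
- capture(name): name is "side" or "top" or "wrist"; returns a dict with "pixels" (400x640x3 uint8, blue, green, red), "fx", "fy", "cx", "cy" (pixels), "T" (4x4, takes a point from camera to world coordinates). Camera axes: x right, y down, z forward; pixel columns grow to the right and rows downward; lengths in m; the calibration is good to about 2 mm. A picture is of the moment at which its call begins. There is no depth.
- finish_job(): hands the job in, once; it reports no verdict.
Trained networks look in a picture, given as the dict that the camera call returned (one of the last four; its "shot" number tells which), for a name from the list of things; names that differ only in an ending like _2 or _b are one class to them, and where a whole thing is asked for, a point or a joint stands for the part that bears it (a point fixed in the world has none). Each returns a list of dicts, best first, with "conf" (0 to 1); they miss things now and then, are a little off and sometimes report something else, mostly with a low value. They report only what shows in the picture. A call takes as long as a camera call. They do not tell look-alikes from the thing itself.
- spot_in(picture, label): "location" ([column, row] in pixels, amid what is visible of it).
- masks_of(picture, label): "pixels" (400x640 bool, what is visible of it) and "location" ([column, row] in pixels, amid what is visible of it).
- place_of(picture, label): "location" ([column, row] in pixels: a listed point, or the origin of a listed thing).
The state is a dict: "time": time; "joint_positions": joint angles; "joint_velocities": joint speeds; "joint_torque": joint torques, N m; "eef_pos": TCP position; "tcp_rot": TCP orientation; "ft_force": force on the tool from outside, world axes, zero at the start; "wrist_torque": the same for the moment, N m; "opening": finger opening in m.
Only numpy, scipy, OpenCV 4.12 (cv2) and the standard library are available. Lean on these libraries where they do the work, as an engineer would, in place of code of your own. Each camera call takes 0.05 s, during which the arm holds its last target. There are 200 camera calls.

## Working session

There is one attempt and no reset: what is moved stays moved. The work goes in short steps, Python scripts to look and compute and a tool call to move; the robot and the scene stay as the last step left them, time stands still between calls to the robot, and variables do not carry over. Pictures are saved under pics/ and viewed, about 12 in all and at most 16, crops included, and the job is handed in when it is done.

Besides the shell and the picture viewer there is one more tool, called after ">>>" in YAML: its name, and indented under it one key for each argument. jog_arm: Moves the arm, as the interface text tells. Its arguments: {"type":"object","properties":{"targets":{"type":"array"}},"required":["targets"]}

```bash
ls; mkdir -p pics
cat > h.py <<'E'
from station import *
import numpy as np, cv2
def ray(p,uv):
    T=np.array(p["T"]); d=T[:3,:3]@np.array([(uv[0]-p["cx"])/p["fx"],(uv[1]-p["cy"])/p["fy"],1.]); return T[:3,3],d
def at(p,uv,z):
    o,d=ray(p,uv); return (o+d*(z-o[2])/d[2])[:2]
def proj(p,X):
    T=np.array(p["T"]); c=T[:3,:3].T@(np.array(X)-T[:3,3]); return np.array([p["fx"]*c[0]/c[2]+p["cx"],p["fy"]*c[1]/c[2]+p["cy"]])
E
python3 - <<'E'
from h import *
s=read_state(); print(s["time"],s["eef_pos"],s["tcp_rot"],s["opening"])
Z=dict(motor_mid=.01125,wheel_mid=.012,servo_mid=.019,servo_b_mid=.026,bin_rim=.024,motor_tray=0,wheel_tray=0,servo_tray=0,empty1_rim=.044)
for c in("top","side"):
    p=capture(c); cv2.imwrite(f"pics/{c}0.png",p["pixels"]); print(c,p["fx"],np.round(p["T"],3).tolist())
    for n,z in Z.items():
        for r in place_of(p,n): print(n,round(r["conf"],2),np.round(r["location"],1),at(p,r["location"],z).round(4))
E
```

```text
pics
0.0 [ 0.24647217 -0.57364522  0.20181079] [-2.85530792e-04 -2.01436379e-01  9.79500974e-01  1.07036819e-03] 0.08553631388366172
top 402.34479002440446 [[-0.02, -0.988, 0.151, 0.324], [-1.0, 0.021, 0.006, 0.002], [-0.009, -0.15, -0.989, 1.051], [0.0, 0.0, 0.0, 1.0]]
motor_mid 0.73 [428.  231.5] [ 0.3839 -0.2495]
servo_mid 0.57 [430.2 271.2] [ 0.2838 -0.2474]
servo_mid 0.55 [369.1 217.9] [ 0.4214 -0.0987]
servo_mid 0.48 [380.8 256.2] [ 0.3236 -0.1248]
motor_tray 0.71 [372.7 135.1] [ 0.6471 -0.1182]
wheel_tray 0.9 [462.8 165.5] [ 0.5579 -0.3548]
servo_tray 0.77 [284.3 136. ] [0.65   0.1207]
servo_tray 0.17 [371.8 217.3] [ 0.4246 -0.1077]
empty1_rim 0.63 [179.5 178.8] [0.5293 0.3842]
side 466.74242307591925 [[-0.698, -0.478, 0.533, -0.093], [-0.716, 0.445, -0.538, 0.596], [0.02, -0.757, -0.653, 0.764], [0.0, 0.0, 0.0, 1.0]]
motor_mid 0.64 [415.5 182.8] [ 0.3946 -0.2489]
wheel_mid 0.93 [261.3 291.9] [0.3938 0.261 ]
servo_mid 0.73 [365.3 198.3] [ 0.437  -0.1002]
servo_mid 0.54 [406.9 220.9] [ 0.3174 -0.1107]
servo_mid 0.5 [320.3 195.2] [ 0.5204 -0.0275]
servo_mid 0.48 [453.5 203.9] [ 0.2766 -0.242 ]
servo_b_mid 0.76 [305.2 234.3] [0.4419 0.0965]
bin_rim 0.85 [306.7 236.2] [0.4367 0.0968]
motor_tray 0.71 [314.4 160.8] [ 0.6519 -0.134 ]
wheel_tray 0.97 [388.9 147.7] [ 0.5523 -0.3359]
servo_tray 0.66 [233.1 204.3] [0.6573 0.1375]
empty1_rim 0.78 [171.  276.4] [0.5238 0.3798]
```

Run:
```python
import cv2
for c,(x0,x1,y0,y1) in dict(top=(130,530,90,310),side=(100,520,100,400)).items():
    a=cv2.imread(f"pics/{c}0.png")[y0:y1,x0:x1]; cv2.imwrite(f"pics/{c}0c.png",cv2.resize(a,None,fx=1.9,fy=1.9,interpolation=2))
```

```text
(no output)
```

View pics/top0c.png

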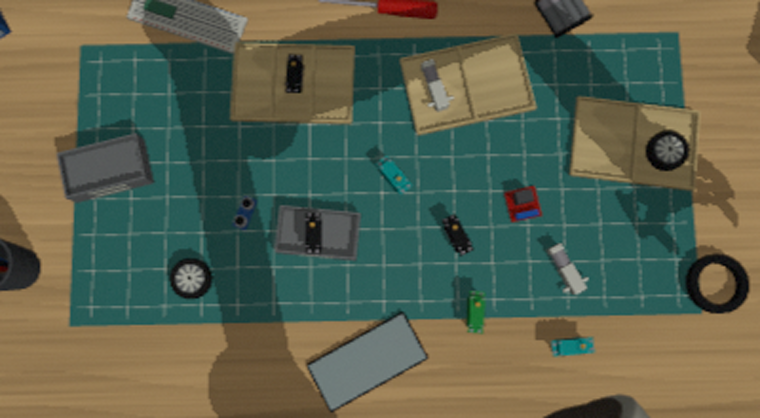

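View pics/side0c.png

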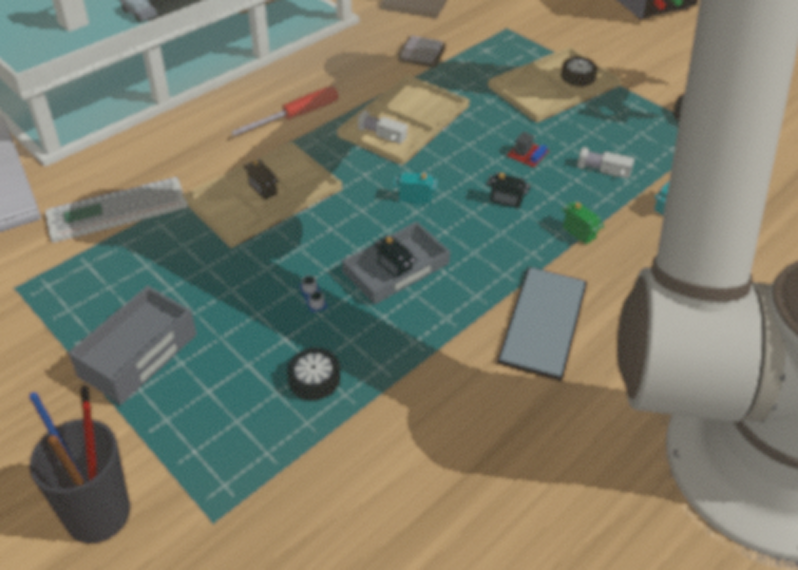

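Candidates for the loose servo, in full top pixels:
- Black one on the mat at (370,213).
- Turquoise at (338,182) and (431,272).
- Green at (380,254).
- Black one in the servo tray at (285,129), already in place.
- Black one in the bin at (295,212), which is servo_b.

I pick the black one at (370,213). The loose wheel is at (230,236); the one at (481,169) is already in its tray, and (507,239) is only a tyre ring. The loose motor is at (428,231); the one at (359,135) is in its tray. Next I'll get yaws and the wrist camera geometry.

```bash
cat >> h.py <<'E'
def rect(p,m,z):
    """minAreaRect of the mask mapped to plane z: centre, size, yaw of long side (deg)"""
    v,u=np.nonzero(m); q=np.array([at(p,(a,b),z) for a,b in zip(u,v)])*1000
    (cx,cy),(w,h),a=cv2.minAreaRect(q.astype(np.float32))
    if w<h: w,h,a=h,w,a+90
    return np.round([cx,cy,w,h,(a+90)%180-90],1)
E
python3 - <<'E'
from h import *
p=capture("top")
for n,z in dict(motor_mid=.015,wheel_mid=.02,servo_mid=.03,bin_rim=.02,motor_tray=.01,wheel_tray=.01,servo_tray=.01,empty1_rim=.04).items():
    for r in masks_of(p,n): print(n,round(r["conf"],2),np.round(r["location"]),r["pixels"].sum(),rect(p,r["pixels"],z))
p=capture("wrist"); s=read_state()
print(p["fx"],p["cx"],p["cy"]); print(np.round(p["T"],3).tolist())
from scipy.spatial.transform import Rotation as R
q=s["tcp_rot"]; Rt=R.from_quat([q[1],q[2],q[3],q[0]]).as_matrix(); print(Rt.round(3).tolist())
T=np.array(p["T"]); print("cam in tool",(Rt.T@(T[:3,3]-s["eef_pos"])).round(4),(Rt.T@T[:3,:3]).round(3).tolist())
E
```

```text
motor_mid 0.74 [430. 236.] 208 [ 382.1 -247.    66.4   28.5   34.8]
wheel_mid 0.7 [228. 235.] 423 [383.6 257.1  59.5  53.5  88.8]
wheel_mid 0.42 [380. 134.] 2432 [ 644.3 -125.3  171.   116.1  -78.6]
servo_mid 0.65 [338. 181.] 152 [513.6 -19.5  48.   22.1  43.2]
servo_mid 0.62 [433. 271.] 190 [ 283.5 -248.    52.8   22.    88.9]
servo_mid 0.5 [381. 253.] 199 [ 330.4 -121.7   52.4   25.1   -2.4]
servo_mid 0.45 [373. 214.] 161 [ 431.  -103.    53.7   20.6   27.8]
bin_rim 0.58 [302. 211.] 734 [441.1  86.3 106.7  61.2  84.7]
motor_tray 0.65 [380. 134.] 2376 [ 647.9 -126.4  171.1  115.4  -79.2]
motor_tray 0.65 [230. 236.] 359 [381.6 259.8  54.9  48.9  88.8]
motor_tray 0.63 [301. 211.] 898 [441.6  86.5 112.2  66.   83.1]
servo_tray 0.76 [281. 135.] 2485 [654.7 119.3 173.2 115.3  87.1]
empty1_rim 0.72 [182. 177.] 1229 [532.7 375.1 121.6  72.5 -78.3]
291.6683331471969 321.73661176527133 194.53763218605744
[[-0.396, 0.87, 0.294, 0.171], [0.918, 0.375, 0.125, -0.607], [-0.002, 0.32, -0.947, 0.374], [0.0, 0.0, 0.0, 1.0]]
[[-0.919, -0.395, -0.0], [-0.395, 0.919, 0.0], [0.0, 0.0, -1.0]]
cam in tool [ 0.0823 -0.0006 -0.171 ] [[0.001, -0.947, -0.32], [1.0, 0.002, -0.001], [0.002, -0.32, 0.947]]
```

>>> jog_arm:
  targets:
    - [0,0,0.15,0.137,0.325,0,1]
    - [0,0,0.15,0.137,0.325,0,1]
    - [0,0,0.15,0.137,0.325,0,1]
    - [0,0,0.15,0.137,0.325,0,1]
    - [0,0,0.15,0.137,0.325,0,1]
    - [0,0,0.15,0.137,0.325,0,1]
    - [0,0,0.15,0.137,0.325,0,1]
    - [0,0,0.15,0.137,0.325,0,1]
    - [0,0,0.15,0.137,0.325,0,1]
    - [0,0,0.15,0.137,0.325,0,1]

```text
time: 2.5
eef_pos: [0.3836, -0.2497, 0.203]
tcp_rot: [-0.0, -0.274, 0.962, -0.0]
ft_force: [0.1, 0.5, -0.3]
opening: 0.0857
```

```bash
cat >> h.py <<'E'
def tool():
    s=read_state(); w,x,y,z=s["tcp_rot"]
    from scipy.spatial.transform import Rotation as R
    M=R.from_quat([x,y,z,w]).as_matrix()
    print("t",round(s["time"],2),"tcp",np.round(s["eef_pos"],4),"jaw",round(np.degrees(np.arctan2(M[1,1],M[0,1])),1),"tilt",np.round(M[:2,2],3),"open",round(s["opening"],4),"F",np.round(s["ft_force"],1)); return s
E
python3 - <<'E'
from h import *
tool()
p=capture("wrist"); cv2.imwrite("pics/w1.png",p["pixels"])
for n,z,zm in(("motor_mid",.01125,.015),("servo_mid",.019,.03),("wheel_tray",0,.01),("motor_tray",0,.01),("servo_tray",0,.01),("bin_rim",.024,.02),("servo_b_mid",.026,.03)):
    for r in place_of(p,n): print(n,round(r["conf"],2),np.round(r["location"]),at(p,r["location"],z).round(4))
    for r in masks_of(p,n): print("  m",n,round(r["conf"],2),np.round(r["location"]),rect(p,r["pixels"],zm))
E
```

```text
t 2.5 tcp [ 0.3836 -0.2497  0.203 ] jaw 121.8 tilt [-0. -0.] open 0.0857 F [ 0.1  0.5 -0.3]
motor_mid 0.64 [322. 165.] [ 0.3843 -0.2497]
servo_mid 0.97 [374.  94.] [ 0.2797 -0.2441]
servo_mid 0.76 [396. 252.] [ 0.4325 -0.0999]
servo_mid 0.73 [429. 183.] [ 0.3313 -0.1233]
servo_mid 0.59 [407. 317.] [ 0.5129 -0.0211]
servo_mid 0.27 [495. 316.] [0.4422 0.0894]
  m servo_mid 0.97 [397. 251.] [ 430.2 -106.6   59.9   30.5   27.1]
  m servo_mid 0.82 [375.  92.] [ 281.9 -247.5   54.3   22.7  -85.8]
  m servo_mid 0.57 [431. 185.] [ 328.2 -127.7   54.4   35.9   -7.5]
  m servo_mid 0.31 [483. 292.] [419.3  52.9  85.9  39.2  83.9]
wheel_tray 0.73 [194. 227.] [ 0.5572 -0.354 ]
  m wheel_tray 0.77 [192. 225.] [ 555.9 -354.9  171.2  119.    81.5]
  m wheel_tray 0.5 [483. 295.] [426.5  73.6  94.1  43.6  83.5]
motor_tray 0.83 [303. 337.] [ 0.6442 -0.1251]
  m motor_tray 0.77 [288. 328.] [ 645.7 -125.6  170.2  123.   -78.6]
  m motor_tray 0.48 [500. 308.] [431.6  94.9  31.8  28.5  89.2]
  m servo_tray 0.66 [603. 333.] [381.9 263.2  85.5  55.9  87.4]
bin_rim 0.81 [494. 313.] [0.4363 0.0789]
bin_rim 0.25 [320. 166.] [ 0.3835 -0.2529]
  m bin_rim 0.8 [482. 294.] [422.5  64.4  92.   41.   83.2]
  m bin_rim 0.52 [602. 331.] [378.6 248.4  80.1  53.6  81.4]
servo_b_mid 0.76 [501. 319.] [0.4381 0.0932]
  m servo_b_mid 0.84 [497. 308.] [425.   73.9  33.9  27.9 -85.1]
```

View pics/w1.png

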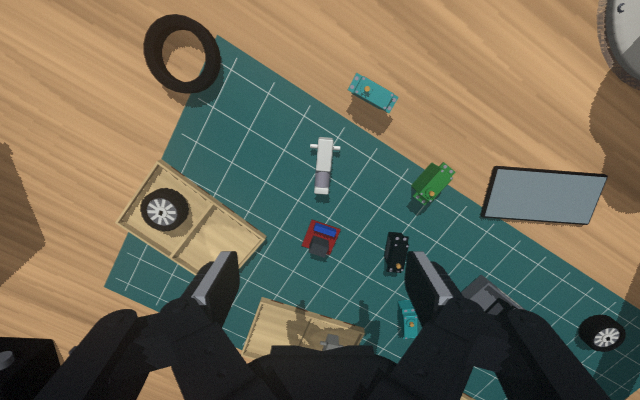

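The wrist view shows the white and steel motor at (322,165), nearly in line with the tool, with its can end at (321,192). The black servo is at (397,252), the wheel tray at (192,225) and the bin at the right edge. I'll get the motor yaw and the wheel tray corners.

Run:
```python
from h import *
p=capture("wrist")
a=p["pixels"]; hsv=cv2.cvtColor(a,cv2.COLOR_BGR2HSV)
m=np.zeros(a.shape[:2],np.uint8); m[130:200,295:350]=((hsv[130:200,295:350,1]<60)&(hsv[130:200,295:350,2]>70)); 
n,l,st,c=cv2.connectedComponentsWithStats(m); k=1+np.argmax(st[1:,4]); print(st[k]); print(rect(p,l==k,.018))
v,u=np.nonzero(l==k); q=np.array([at(p,(x,y),.018) for x,y in zip(u,v)])*1000
d=np.array([np.cos(.53),np.sin(.53)])
for ang in np.radians([26,28,30,32,34,36]):
    e=(q-q.mean(0))@np.array([-np.sin(ang),np.cos(ang)]); print(round(np.degrees(ang)),np.percentile(e,[3,97]).round(1),np.std(e).round(2))
for c in [(162,162),(118,222),(265,240)]: print(c,at(p,c,.012).round(4))
cv2.imwrite("pics/w1z.png",cv2.resize(np.hstack([a[125:205,280:360],a[215:295,360:440],a[155:285,110:270][:80]]),None,fx=2.5,fy=2.5,interpolation=2))
```

```text
[ 295  130   55   70 1050]
[ 380.4 -239.6   87.8   66.3   58.8]
26 [-16.   21.9] 9.34
28 [-15.7  22.1] 9.33
30 [-15.3  22.2] 9.38
32 [-14.8  22.4] 9.47
34 [-14.2  21.7] 9.62
36 [-15.   22.2] 9.81
(162, 162) [ 0.4879 -0.4233]
(118, 222) [ 0.5972 -0.4425]
(265, 240) [ 0.5158 -0.2607]
```

View pics/w1z.png

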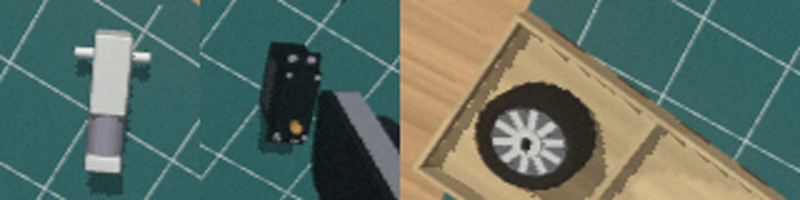

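The crop shows the motor's ends at about (326,137) and (321,193), and the servo is black. The choice is confirmed.

Run:
```python
from h import *
p=capture("wrist")
A=at(p,(325.8,137.4),.015);B=at(p,(320.8,193.4),.015);d=B-A;print(A,B,(A+B)/2,np.hypot(*d),np.degrees(np.arctan2(d[1],d[0])))
# servo top: shaft end & opposite, full px from crop (x offset 360,215)
for z in(.036,):
  q=[at(p,(360+(x-200)/2.5,215+y/2.5),z)*1000 for x,y in((285,44),(321,54),(308,142),(274,140))]
  print(np.round(q,1),np.mean(q,0)); e=(q[2]+q[3]-q[0]-q[1]);print(np.degrees(np.arctan2(e[1],e[0])),np.hypot(*e)/2)
```

```text
[ 0.35214934 -0.26428561] [ 0.41644917 -0.23151014] [ 0.38429925 -0.24789787] 0.07217131847886382 27.009247808693683
[[ 405.8 -127.8]
 [ 400.6 -108.7]
 [ 446.2  -82.7]
 [ 454.8  -99. ]] [ 426.84826258 -104.56934275]
30.126874623507188 54.65047243483364
```

>>> jog_arm:
  targets:
    - [0,0,-0.08,0.001,0.001,-0.05,0]
    - [0,0,-0.08,0.001,0.001,-0.1,0]
    - [0,0,-0.08,0.001,0.001,-0.15,0]
    - [0,0,-0.08,0.001,0.001,-0.18,0]
    - [0,0,-0.08,0.001,0.001,-0.199,0]
    - [0,0,-0.08,0.001,0.001,-0.199,0]
    - [0,0,-0.08,0.001,0.001,-0.199,0]
    - [0,0,-0.08,0.001,0.001,-0.199,-1]
    - [0,0,-0.08,0.001,0.001,-0.199,-1]
    - [0,0,-0.08,0.001,0.001,-0.199,-1]

```text
time: 4.35
eef_pos: [0.3854, -0.2484, 0.005]
tcp_rot: [0.001, -0.236, 0.972, -0.001]
ft_force: [0.3, -0.5, 0.2]
opening: 0.0003
```

>>> jog_arm:
  targets:
    - [0,0,0,0,0,0,-1]
    - [0,0,0,0,0,0,-1]
    - [0,0,0,0,0,0,-1]
    - [0,0,0,0,0,0,-1]

```text
time: 4.75
eef_pos: [0.3847, -0.2482, 0.0039]
tcp_rot: [-0.0, -0.236, 0.972, 0.0]
ft_force: [-0.7, 0.1, 0.2]
opening: 0.0004
```

The fingers closed fully on nothing. I'll lift and look.

Run:
```python
from h import *
tool()
p=capture("side"); t=capture("wrist")
a=p["pixels"]; cv2.imwrite("pics/s2.png",np.hstack([cv2.resize(a[100:260,340:540],(400,320),interpolation=2),cv2.resize(t["pixels"][100:400,130:510],(400,320))]))
```

```text
t 4.75 tcp [ 0.3847 -0.2482  0.0039] jaw 117.3 tilt [-0. -0.] open 0.0004 F [-0.7  0.1  0.2]
```

View pics/s2.png

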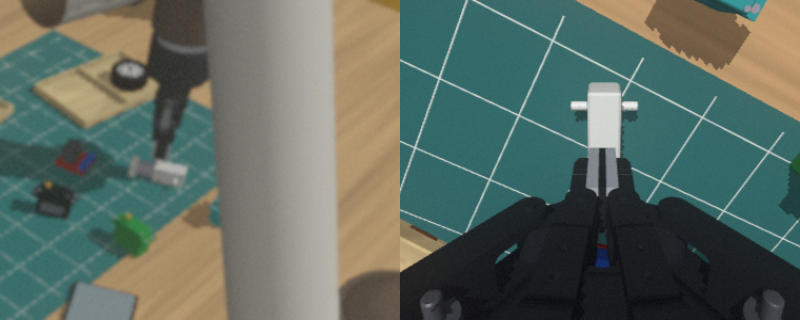

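>>> jog_arm:
  targets:
    - [0,0,0,0,0,0.05,-1]
    - [0,0,0,0,0,0.1,-1]
    - [0,0,0,0,0,0.12,1]
    - [0,0,0,0,0,0.12,1]
    - [0,0,0,0,0,0.12,1]
    - [0,0,0,0,0,0.12,1]
    - [0,0,0,0,0,0.12,1]

```text
time: 5.55
eef_pos: [0.3838, -0.248, 0.1225]
tcp_rot: [-0.001, -0.236, 0.972, 0.001]
ft_force: [0.7, 0.2, 0.1]
opening: 0.0722
```

Run:
```python
from h import *
s=tool()
p=capture("wrist"); cv2.imwrite("pics/w3.png",p["pixels"])
print(proj(p,s["eef_pos"]), proj(p,[.3843,-.2485,.011]))
for r in place_of(p,"motor_mid"): print(r["conf"],r["location"],at(p,r["location"],.011))
t=capture("top")
for r in place_of(t,"motor_mid"): print(r["conf"],r["location"],at(t,r["location"],.011))
```

```text
t 5.55 tcp [ 0.3838 -0.248   0.1225] jaw 117.3 tilt [-0.003  0.001] open 0.0722 F [0.7 0.2 0.1]
[322.90322566 230.75478732] [321.6968915  182.84827957]
0.6 [325.7, 182.7] [ 0.38231025 -0.24498406]
0.53 [427.6, 233.0] [ 0.38011834 -0.24833327]
```

View pics/w3.png

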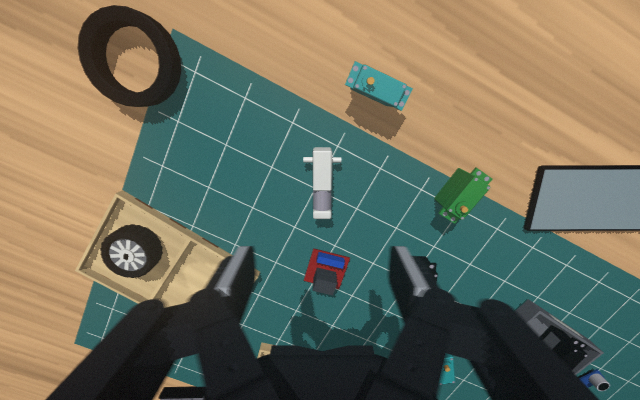

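Run:
```python
from h import *
p=capture("side")
for z in(.004,.02,.04): print(z,proj(p,[.3847,-.2482,z]))
im=cv2.imread("pics/s2.png")[80:240,60:260]
s=tool(); print(proj(p,s["eef_pos"]))
b=p["pixels"]; e=proj(p,s["eef_pos"]); cv2.circle(b,tuple(int(round(v)) for v in e),2,(0,0,255),1)
x,y=map(int,e); b=b[y-60:y+60,x-75:x+75]
cv2.imwrite("pics/s4.png",np.hstack([cv2.resize(im,(400,320),interpolation=2),cv2.resize(b,(400,320),interpolation=2)]))
```

```text
0.004 [417.97923825 186.86302201]
0.02 [418.97134753 182.03292479]
0.04 [420.23613962 175.87526774]
t 5.8 tcp [ 0.3845 -0.2482  0.1234] jaw 117.3 tilt [-0.001  0.   ] open 0.0855 F [ 0.2 -0.3  0.6]
[425.87821147 148.70128373]
```

View pics/s4.png

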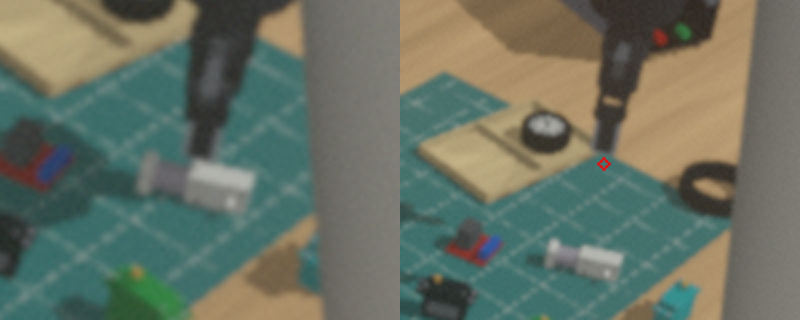

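The motor has not moved and there was no contact, although the TCP read z=0.004 over it. I'll check the tip height physically, closing the fingers over free mat and going down carefully.

>>> jog_arm:
  targets:
    - [0,0,0,0.027,-0.053,0,-1]
    - [0,0,0,0.027,-0.053,-0.05,-1]
    - [0,0,0,0.027,-0.053,-0.09,-1]
    - [0,0,0,0.027,-0.053,-0.11,-1]
    - [0,0,0,0.027,-0.053,-0.117,-1]
    - [0,0,0,0.027,-0.053,-0.12,-1]
    - [0,0,0,0.027,-0.053,-0.122,-1]
    - [0,0,0,0.027,-0.053,-0.123,-1]
    - [0,0,0,0.027,-0.053,-0.124,-1]
    - [0,0,0,0.027,-0.053,-0.124,-1]

```text
time: 6.8
eef_pos: [0.4122, -0.3013, 0.0006]
tcp_rot: [0.001, -0.236, 0.972, -0.0]
ft_force: [0.2, -0.7, -0.0]
opening: 0.0001
```

Run:
```python
from h import *
s=tool()
p=capture("side"); b=p["pixels"].copy(); w=capture("wrist"); c=w["pixels"].copy()
for im,q in((b,p),(c,w)):
    u=tuple(int(round(v)) for v in proj(q,s["eef_pos"])); print(u); cv2.circle(im,u,3,(0,0,255),1)
u=proj(p,s["eef_pos"]).astype(int); b=b[u[1]-60:u[1]+40,u[0]-60:u[0]+60]
cv2.imwrite("pics/s5.png",np.hstack([cv2.resize(b,(400,333),interpolation=2),cv2.resize(c[130:330,200:440],(400,333),interpolation=2)]))
```

```text
t 6.8 tcp [ 0.4122 -0.3013  0.0006] jaw 117.3 tilt [ 0.001 -0.   ] open 0.0001 F [ 0.2 -0.7 -0. ]
(421, 175)
(323, 231)
```

View pics/s5.png

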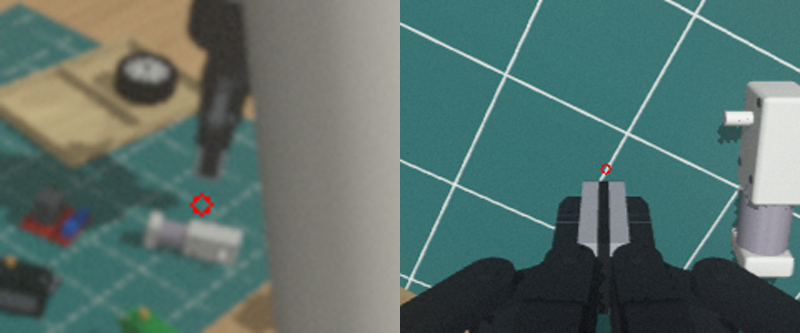

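The closed tip really sits about 27 mm above the reported TCP: in the side view it lies 8 px above the marker. I'll keep going down to touch the mat and calibrate this.

>>> jog_arm:
  targets:
    - [0,0,0,0,0,-0.006,-1]
    - [0,0,0,0,0,-0.012,-1]
    - [0,0,0,0,0,-0.016,-1]
    - [0,0,0,0,0,-0.018,-1]
    - [0,0,0,0,0,-0.018,-1]

```text
time: 7.4
eef_pos: [0.4114, -0.3011, -0.0187]
tcp_rot: [-0.001, -0.236, 0.972, 0.0]
ft_force: [0.6, 0.1, -0.1]
opening: 0.0
```

>>> jog_arm:
  targets:
    - [0,0,0,0,0,-0.001,-1]
    - [0,0,0,0,0,-0.002,-1]
    - [0,0,0,0,0,-0.003,-1]
    - [0,0,0,0,0,-0.003,-1]

```text
time: 7.8
eef_pos: [0.4117, -0.3012, -0.0211]
tcp_rot: [-0.0, -0.236, 0.972, 0.0]
ft_force: [0.1, -0.1, -0.2]
opening: 0.0001
```

>>> jog_arm:
  targets:
    - [0,0,0,0,0,-0.001,-1]
    - [0,0,0,0,0,-0.002,-1]
    - [0,0,0,0,0,-0.002,-1]

```text
time: 8.1
eef_pos: [0.4116, -0.3012, -0.0232]
tcp_rot: [-0.0, -0.236, 0.972, 0.0]
ft_force: [-0.0, -0.6, -0.4]
opening: 0.0003
```

>>> jog_arm:
  targets:
    - [0,0,0,0,0,-0.001,-1]
    - [0,0,0,0,0,-0.002,-1]
    - [0,0,0,0,0,-0.002,-1]

```text
time: 8.4
eef_pos: [0.4116, -0.3012, -0.0252]
tcp_rot: [-0.0, -0.236, 0.972, 0.0]
ft_force: [-0.6, 0.4, -0.2]
opening: -0.0004
```

>>> jog_arm:
  targets:
    - [0,0,0,0,0,-0.001,-1]
    - [0,0,0,0,0,-0.002,-1]
    - [0,0,0,0,0,-0.002,-1]

```text
time: 8.7
eef_pos: [0.4116, -0.3012, -0.0272]
tcp_rot: [-0.0, -0.236, 0.972, 0.0]
ft_force: [-0.1, 0.7, -0.1]
opening: -0.0002
```

>>> jog_arm:
  targets:
    - [0,0,0,0,0,-0.001,-1]
    - [0,0,0,0,0,-0.001,-1]

```text
time: 8.9
eef_pos: [0.4117, -0.3012, -0.0282]
tcp_rot: [-0.0, -0.236, 0.972, 0.0]
ft_force: [0.3, -0.1, 0.0]
opening: -0.0001
```

>>> jog_arm:
  targets:
    - [0,0,0,0,0,-0.001,-1]
    - [0,0,0,0,0,-0.001,-1]

```text
time: 9.1
eef_pos: [0.4117, -0.3012, -0.0283]
tcp_rot: [-0.0, -0.236, 0.972, -0.0]
ft_force: [-0.8, 1.6, 7.1]
opening: -0.0002
```

>>> jog_arm:
  targets:
    - [0,0,0,0,0,-0.001,-1]
    - [0,0,0,0,0,-0.001,-1]

```text
time: 9.3
eef_pos: [0.4118, -0.3013, -0.0283]
tcp_rot: [-0.0, -0.236, 0.972, -0.0]
ft_force: [-3.4, 3.0, 14.0]
opening: 0.0001
```

>>> jog_arm:
  targets:
    - [0,0,0,0,0,-0.001,-1]
    - [0,0,0,0,0,-0.001,-1]

```text
time: 9.5
eef_pos: [0.4118, -0.3013, -0.0284]
tcp_rot: [-0.0, -0.236, 0.972, -0.0]
ft_force: [-5.1, 4.7, 21.0]
opening: -0.0003
```

Run:
```python
from h import *
s=tool()
p=capture("side"); b=p["pixels"].copy(); w=capture("wrist"); c=w["pixels"].copy()
for z in(0,-.03): print(proj(p,[.4117,-.3012,z]))
u=[421,175]; b=b[u[1]-60:u[1]+40,u[0]-60:u[0]+60]
cv2.imwrite("pics/s6.png",np.hstack([cv2.resize(b,(400,333),interpolation=2),cv2.resize(c[130:330,200:440],(400,333),interpolation=2)]))
```

```text
t 9.5 tcp [ 0.4118 -0.3013 -0.0284] jaw 117.3 tilt [ 0.    -0.001] open -0.0003 F [-5.1  4.7 21. ]
[421.47290867 174.7840454 ]
[419.66948819 183.48803986]
```

View pics/s6.png

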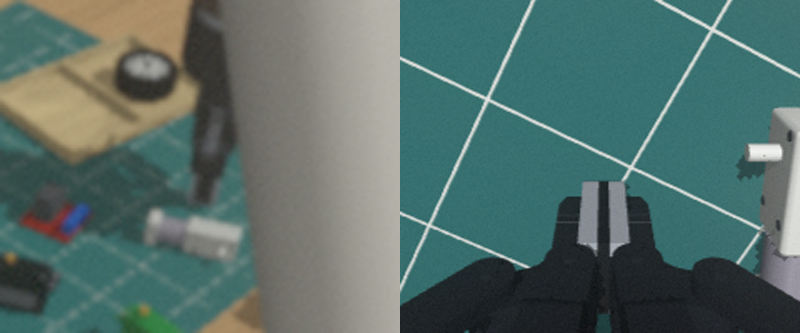

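The mat contact is clear. The true fingertip height is the reported z plus 0.028 m, and xy agrees. I'll redo the motor grasp with that offset.

>>> jog_arm:
  targets:
    - [0,0,0,0,0,0.04,0]
    - [0,0,0,0,0,0.08,0]
    - [0,0,0,-0.027,0.053,0.08,0]
    - [0,0,0,-0.027,0.053,0.08,0]
    - [0,0,0,-0.027,0.053,0.08,0]
    - [0,0,0,-0.027,0.053,0.04,0]
    - [0,0,0,-0.027,0.053,0.015,0]
    - [0,0,0,-0.027,0.053,0.007,0]
    - [0,0,0,-0.027,0.053,0.007,0]
    - [0,0,0,-0.027,0.053,0.007,-1]

```text
time: 10.6
eef_pos: [0.3858, -0.2487, -0.0236]
tcp_rot: [0.0, -0.236, 0.972, -0.0]
ft_force: [0.6, 0.5, 0.5]
opening: 0.0296
```

>>> jog_arm:
  targets:
    - [0,0,0,0,0,0,-1]
    - [0,0,0,0,0,0,-1]
    - [0,0,0,0,0,0,-1]
    - [0,0,0,0,0,0,-1]
    - [0,0,0,0,0,0,-1]

```text
time: 11.1
eef_pos: [0.3859, -0.2486, -0.023]
tcp_rot: [0.001, -0.236, 0.972, -0.001]
ft_force: [-0.6, -0.5, 6.5]
opening: 0.0169
```

Gripped, with the opening at 17 mm. I'll lift, and measure the trays from the top camera while the view is clear.

>>> jog_arm:
  targets:
    - [0,0,0,0,0,0.03,-1]
    - [0,0,0,0,0,0.08,-1]
    - [0,0,0,0,0,0.1,-1]
    - [0,0,0,0,0,0.1,-1]

```text
time: 11.5
eef_pos: [0.3871, -0.2488, 0.0794]
tcp_rot: [0.004, -0.236, 0.972, -0.002]
ft_force: [0.1, -0.7, -0.2]
opening: 0.0171
```

Run:
```python
from h import *
tool()
for cam in("top","side"):
  p=capture(cam)
  for n in("motor_tray","wheel_tray","servo_tray"):
    for r in masks_of(p,n):
        if r["conf"]>.4: print(cam,n,round(r["conf"],2),rect(p,r["pixels"],.010))
    for r in place_of(p,n): print("  ",round(r["conf"],2),np.round(at(p,r["location"],0)*1000,1))
  cv2.imwrite(f"pics/{cam}7.png",p["pixels"])
t=cv2.imread("pics/top7.png")[98:198,240:510]; cv2.imwrite("pics/t7.png",cv2.resize(t,None,fx=2.96,fy=2.96,interpolation=cv2.INTER_CUBIC))
```

```text
t 11.5 tcp [ 0.3871 -0.2488  0.0794] jaw 117.3 tilt [ 0.008 -0.002] open 0.0171 F [ 0.1 -0.7 -0.2]
top motor_tray 0.69 [ 647.2 -127.2  173.1  116.7  -78.6]
top motor_tray 0.41 [540.6 384.1 120.7  75.4 -76.9]
   0.7 [ 642.7 -128.8]
top wheel_tray 0.71 [ 559.2 -355.3  175.   116.2   80. ]
   0.96 [ 561.5 -355. ]
top servo_tray 0.97 [654.8 120.3 170.7 115.2  87.1]
   0.97 [654.6 125.5]
side motor_tray 0.84 [ 646.2 -120.3  182.   119.4  -78.7]
side motor_tray 0.69 [ 457.5 -376.4   79.9   49.6   29.4]
   0.77 [ 650.7 -116.2]
   0.71 [ 452.4 -115.9]
   0.59 [ 553.6 -345.7]
side servo_tray 0.6 [652.  125.5 177.  123.7  85.5]
side servo_tray 0.41 [ 457.3 -374.1   80.6   52.5   32.8]
   0.64 [658.3 127.7]
```

View pics/t7.png

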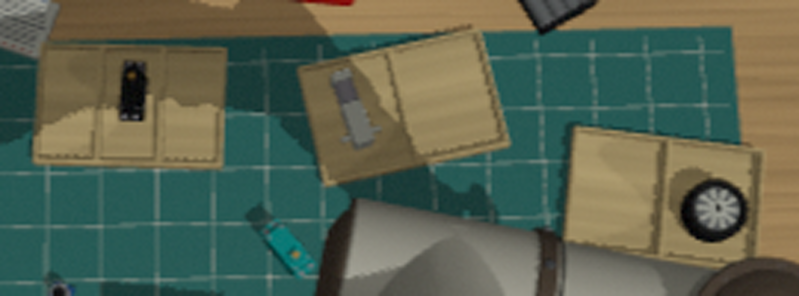

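The top view shows the three trays with their free bays clear. I'll compute from their corners.

Run:
```python
from h import *
p=capture("top"); f=2.96
for n,c in dict(motor=[(298,67),(484,27),(510,146),(325,185)],servo=[(43,44),(225,47),(222,167),(33,163)],wheel=[(576,124),(762,147),None,(566,240)]).items():
    q=[None if k is None else at(p,(240+k[0]/f,98+k[1]/f),.012)*1000 for k in c]
    if q[2] is None: ctr=(q[1]+q[3])/2; yv=q[0]-q[1]; xv=q[0]-q[3]
    else: ctr=np.mean(q,0); yv=(q[0]+q[3]-q[1]-q[2])/2; xv=(q[0]+q[1]-q[2]-q[3])/2
    print(n,ctr.round(1),"len",np.hypot(*yv).round(1),np.hypot(*xv).round(1),"yaw y,x",np.degrees(np.arctan2(yv[1],yv[0])).round(1)-90,np.degrees(np.arctan2(xv[1],xv[0])).round(1))
```

```text
motor [ 647.  -127.4] len 171.8 112.9 yaw y,x 11.099999999999994 10.0
servo [653.5 119.7] len 168.0 112.0 yaw y,x -2.4000000000000057 -3.2
wheel [ 561.1 -355.6] len 166.6 106.9 yaw y,x -8.599999999999994 -8.2
```

>>> jog_arm:
  targets:
    - [0,0,-0.284,0.269,0.0805,0,-1]
    - [0,0,-0.284,0.269,0.0805,0,-1]
    - [0,0,-0.284,0.269,0.0805,0,-1]
    - [0,0,-0.284,0.269,0.0805,0,-1]
    - [0,0,-0.284,0.269,0.0805,0,-1]
    - [0,0,-0.284,0.269,0.0805,0,-1]
    - [0,0,-0.284,0.269,0.0805,-0.03,-1]
    - [0,0,-0.284,0.269,0.0805,-0.06,-1]
    - [0,0,-0.284,0.269,0.0805,-0.075,-1]
    - [0,0,-0.284,0.269,0.0805,-0.085,-1]

```text
time: 13.25
eef_pos: [0.6529, -0.1678, -0.0108]
tcp_rot: [-0.001, -0.096, 0.995, 0.0]
ft_force: [-0.1, 0.4, -0.7]
opening: 0.0171
```

>>> jog_arm:
  targets:
    - [0,0,0,0,0,0,-1]
    - [0,0,0,0,0,-0.004,-1]
    - [0,0,0,0,0,-0.008,-1]
    - [0,0,0,0,0,-0.01,-1]
    - [0,0,0,0,0,-0.011,-1]
    - [0,0,0,0,0,-0.011,-1]

```text
time: 13.85
eef_pos: [0.6539, -0.1678, -0.0198]
tcp_rot: [0.0, -0.096, 0.995, -0.0]
ft_force: [0.2, -0.0, 0.2]
opening: 0.017
```

>>> jog_arm:
  targets:
    - [0,0,0,0,0,-0.001,-1]
    - [0,0,0,0,0,-0.001,-1]

```text
time: 14.05
eef_pos: [0.654, -0.1678, -0.0199]
tcp_rot: [0.0, -0.096, 0.995, -0.0]
ft_force: [-2.6, 0.5, 5.0]
opening: 0.017
```

>>> jog_arm:
  targets:
    - [0,0,0,0,0,-0.001,-1]
    - [0,0,0,0,0,-0.001,-1]

```text
time: 14.25
eef_pos: [0.654, -0.1678, -0.0199]
tcp_rot: [0.0, -0.096, 0.995, -0.0]
ft_force: [-4.1, 1.3, 9.9]
opening: 0.0171
```

>>> jog_arm:
  targets:
    - [0,0,0,0,0,0.002,-0.3]
    - [0,0,0,0,0,0.002,-0.3]
    - [0,0,0,0,0,0.002,-0.3]
    - [0,0,0,0,0,0.01,-0.3]
    - [0,0,0,0,0,0.05,-0.3]
    - [0,0,0,0,0,0.1,-0.3]
    - [0,0,0.33,-0.05,0.02,0.15,-0.3]
    - [0,0,0.33,-0.1,0.03,0.18,0]
    - [0,0,0.33,-0.15,0.05,0.18,0]
    - [0,0,0.33,-0.2,0.066,0.18,0]

```text
time: 15.25
eef_pos: [0.4857, -0.1121, 0.1571]
tcp_rot: [0.002, -0.258, 0.966, -0.001]
ft_force: [-0.1, 1.8, -0.2]
opening: 0.0431
```

>>> jog_arm:
  targets:
    - [0,0,0,-0.024,0,0,0]
    - [0,0,0,-0.024,0,0,0]
    - [0,0,0,-0.024,0,0,0]

```text
time: 15.55
eef_pos: [0.4627, -0.1125, 0.1561]
tcp_rot: [0.001, -0.258, 0.966, -0.0]
ft_force: [0.2, 0.4, -0.1]
opening: 0.0426
```

Run:
```python
from h import *
s=tool()
p=capture("wrist"); a=p["pixels"]
for r in place_of(p,"servo_mid"): print(round(r["conf"],2),np.round(r["location"]),at(p,r["location"],.019).round(4))
for r in masks_of(p,"servo_mid"): print(" m",round(r["conf"],2),np.round(r["location"]),rect(p,r["pixels"],.03))
t=capture("top")
for r in place_of(t,"motor_mid"): print("motor",round(r["conf"],2),at(t,r["location"],.014).round(4))
for r in masks_of(t,"motor_mid"): print("motor",round(r["conf"],2),rect(t,r["pixels"],.014))
u=proj(p,[.43,-.102,.03]).astype(int); print(u)
b=a[u[1]-40:u[1]+40,u[0]-50:u[0]+50]; m=t["pixels"][100:170,330:420]
cv2.imwrite("pics/w8.png",np.hstack([cv2.resize(b,(400,320),interpolation=2),cv2.resize(m,(400,311),interpolation=2)[:311] if 0 else cv2.resize(m,(400,320),interpolation=2)]))
```

```text
t 15.55 tcp [ 0.4627 -0.1125  0.1561] jaw 119.9 tilt [ 0.002 -0.   ] open 0.0426 F [ 0.2  0.4 -0.1]
0.87 [347. 156.] [ 0.4312 -0.1012]
0.64 [367. 251.] [ 0.5168 -0.0198]
0.58 [386.  57.] [ 0.3302 -0.1191]
 m 0.76 [385.  54.] [ 329.3 -122.9   55.2   22.5   -4.3]
 m 0.75 [347. 155.] [ 432.2 -102.6   53.7   21.9   28.4]
 m 0.54 [367. 235.] [497.3 -33.2  22.8  21.9 -57.7]
motor 0.57 [ 0.6447 -0.1678]
[347 156]
```

View pics/w8.png

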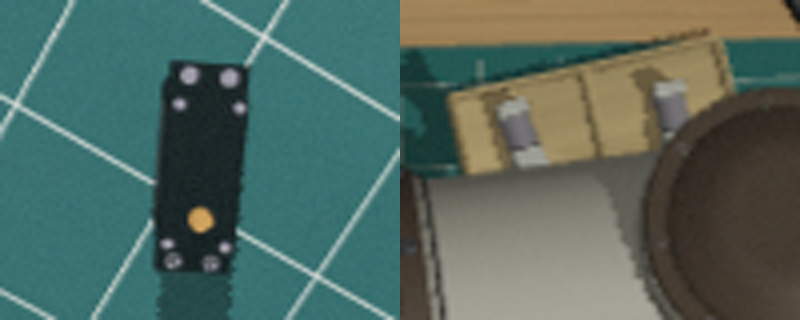

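Left: the black servo with brass shaft, centred at (347,156) in the wrist view, yaw about 27°. Right: the motor lies parallel to the other one in its bay. I'll grasp the servo.

>>> jog_arm:
  targets:
    - [0,0,-0.05,-0.031,0.01,0,0]
    - [0,0,-0.05,-0.031,0.01,-0.05,0]
    - [0,0,-0.05,-0.031,0.01,-0.1,0]
    - [0,0,-0.05,-0.031,0.01,-0.14,0]
    - [0,0,-0.05,-0.031,0.01,-0.165,0]
    - [0,0,-0.05,-0.031,0.01,-0.172,0]
    - [0,0,-0.05,-0.031,0.01,-0.172,0]
    - [0,0,-0.05,-0.031,0.01,-0.172,-1]
    - [0,0,-0.05,-0.031,0.01,-0.172,-1]
    - [0,0,-0.05,-0.031,0.01,-0.172,-1]

```text
time: 16.85
eef_pos: [0.4326, -0.1023, -0.0155]
tcp_rot: [0.002, -0.234, 0.972, -0.0]
ft_force: [0.5, -0.1, 4.2]
opening: 0.0188
```

>>> jog_arm:
  targets:
    - [0,0,0,0,0,0,-1]
    - [0,0,0,0,0,0,-1]
    - [0,0,0,0,0,0,-1]

```text
time: 17.15
eef_pos: [0.4326, -0.1023, -0.0155]
tcp_rot: [0.002, -0.234, 0.972, -0.0]
ft_force: [-0.7, 0.7, 6.8]
opening: 0.0192
```

>>> jog_arm:
  targets:
    - [0,0,0,0,0,0.03,-1]
    - [0,0,0,0,0,0.08,-1]
    - [0,0,-0.15,0.03,0.02,0.1,-1]
    - [0,0,-0.3,0.07,0.05,0.1,-1]
    - [0,0,-0.45,0.11,0.08,0.1,-1]
    - [0,0,-0.521,0.15,0.11,0.1,-1]
    - [0,0,-0.521,0.18,0.14,0.1,-1]
    - [0,0,-0.521,0.2185,0.167,0.1,-1]
    - [0,0,-0.521,0.2185,0.167,0.1,-1]
    - [0,0,-0.521,0.2185,0.167,0.1,-1]

```text
time: 18.15
eef_pos: [0.6493, 0.0652, 0.0822]
tcp_rot: [-0.001, 0.024, 1.0, -0.0]
ft_force: [-0.9, -0.2, -1.3]
opening: 0.0191
```

>>> jog_arm:
  targets:
    - [0,0,0,0,0,0,-1]
    - [0,0,0,0,0,-0.04,-1]
    - [0,0,0,0,0,-0.07,-1]
    - [0,0,0,0,0,-0.085,-1]
    - [0,0,0,0,0,-0.092,-1]
    - [0,0,0,0,0,-0.095,-1]
    - [0,0,0,0,0,-0.095,-1]
    - [0,0,0,0,0,-0.095,-1]

```text
time: 18.95
eef_pos: [0.6507, 0.0648, -0.0104]
tcp_rot: [0.001, 0.024, 1.0, 0.0]
ft_force: [0.6, -0.5, 0.1]
opening: 0.0187
```

>>> jog_arm:
  targets:
    - [0,0,0,0,0,-0.001,-1]
    - [0,0,0,0,0,-0.002,-1]
    - [0,0,0,0,0,-0.002,-1]

```text
time: 19.25
eef_pos: [0.6503, 0.0648, -0.0124]
tcp_rot: [0.001, 0.024, 1.0, 0.0]
ft_force: [-0.8, 0.3, 4.9]
opening: 0.0192
```

>>> jog_arm:
  targets:
    - [0,0,0,0,0,-0.001,-1]
    - [0,0,0,0,0,-0.001,-1]

```text
time: 19.45
eef_pos: [0.6504, 0.0648, -0.0124]
tcp_rot: [0.001, 0.024, 1.0, 0.0]
ft_force: [-3.3, -0.0, 10.1]
opening: 0.019
```

>>> jog_arm:
  targets:
    - [0,0,0,0,0,0.002,-0.3]
    - [0,0,0,0,0,0.002,-0.3]
    - [0,0,0,0,0,0.002,-0.3]
    - [0,0,0,0,0,0.01,-0.3]
    - [0,0,0,0,0,0.05,-0.3]
    - [0,0,0,0,0,0.1,-0.3]
    - [0,0,0,-0.05,0.01,0.15,-0.3]
    - [0,0,0,-0.1,0.02,0.17,-0.2]
    - [0,0,0,-0.15,0.025,0.17,-0.2]
    - [0,0,0,-0.19,0.025,0.17,-0.2]

```text
time: 20.45
eef_pos: [0.4718, 0.0896, 0.1559]
tcp_rot: [0.002, 0.025, 1.0, 0.001]
ft_force: [-0.9, 0.8, 0.0]
opening: 0.0344
```

>>> jog_arm:
  targets:
    - [0,0,0,0,0,0,-0.2]
    - [0,0,0,0,0,0,-0.2]

```text
time: 20.65
eef_pos: [0.4719, 0.0891, 0.1555]
tcp_rot: [0.001, 0.024, 1.0, 0.0]
ft_force: [0.8, 0.2, 0.1]
opening: 0.0342
```

Run:
```python
from h import *
s=tool()
p=capture("wrist"); a=p["pixels"]
for n,z,zm in(("servo_b_mid",.026,.037),("bin_rim",.024,.022)):
  for r in place_of(p,n): print(n,round(r["conf"],2),np.round(r["location"]),at(p,r["location"],z).round(4))
  for r in masks_of(p,n): print(" m",round(r["conf"],2),np.round(r["location"]),rect(p,r["pixels"],zm))
t=capture("side")
for n in("servo_mid",):
  for r in place_of(t,n): print("side",round(r["conf"],2),at(t,r["location"],.022).round(4))
u=proj(p,[.44,.09,.03]).astype(int); print(u)
x0,y0=u[0]-80,max(u[1]-64,0); b=a[y0:y0+128,x0:x0+160]; print(x0,y0)
cv2.imwrite("pics/w9.png",np.hstack([cv2.resize(b,(400,320),interpolation=2),cv2.resize(t["pixels"][140:240,190:315],(400,320),interpolation=2)]))
```

```text
t 20.65 tcp [0.4719 0.0891 0.1555] jaw 87.3 tilt [0.002 0.001] open 0.0342 F [0.8 0.2 0.1]
 m 0.81 [323. 145.] [ 4.377e+02  9.230e+01  5.490e+01  1.910e+01 -4.000e-01]
bin_rim 0.76 [317. 145.] [0.4381 0.0849]
 m 0.65 [308. 143.] [438.9  87.4 111.7  66.6  83.3]
 m 0.53 [154. 286.] [ 635.8 -116.6  172.6  113.8  -78.9]
side 0.75 [ 0.5119 -0.0133]
side 0.69 [0.6576 0.0644]
side 0.59 [ 0.3156 -0.1153]
side 0.5 [ 0.2776 -0.2451]
[321 147]
241 83
```

View pics/w9.png

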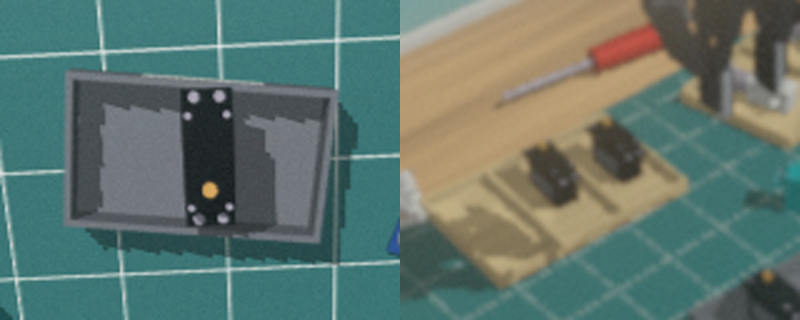

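Left: servo_b in the bin, centred at (325,146). Right: the placed servo stands parallel to the middle one. I'll grasp servo_b.

>>> jog_arm:
  targets:
    - [0,0,0.02,-0.034,0.003,0,-0.2]
    - [0,0,0.02,-0.034,0.003,-0.05,-0.2]
    - [0,0,0.02,-0.034,0.003,-0.1,-0.2]
    - [0,0,0.02,-0.034,0.003,-0.14,-0.2]
    - [0,0,0.02,-0.034,0.003,-0.158,-0.2]
    - [0,0,0.02,-0.034,0.003,-0.165,-0.2]
    - [0,0,0.02,-0.034,0.003,-0.165,-0.2]
    - [0,0,0.02,-0.034,0.003,-0.165,-1]
    - [0,0,0.02,-0.034,0.003,-0.165,-1]
    - [0,0,0.02,-0.034,0.003,-0.165,-1]

```text
time: 22.0
eef_pos: [0.4391, 0.0924, -0.0097]
tcp_rot: [0.001, 0.015, 1.0, 0.001]
ft_force: [0.3, -0.2, 0.4]
opening: 0.0188
```

>>> jog_arm:
  targets:
    - [0,0,0,0,0,0,-1]
    - [0,0,0,0,0,0,-1]
    - [0,0,0,0,0,0,-1]

```text
time: 22.3
eef_pos: [0.4391, 0.0924, -0.0097]
tcp_rot: [0.001, 0.014, 1.0, 0.0]
ft_force: [-1.5, -0.0, 6.4]
opening: 0.019
```

>>> jog_arm:
  targets:
    - [0,0,0,0,0,0.02,-1]
    - [0,0,0,0,0,0.06,-1]
    - [0,0,0,0,0,0.1,-1]
    - [0,0,-0.02,0.05,0.02,0.1,-1]
    - [0,0,-0.02,0.09,0.035,0.1,-1]
    - [0,0,-0.02,0.13,0.05,0.1,-1]
    - [0,0,-0.02,0.17,0.065,0.1,-1]
    - [0,0,-0.02,0.2175,0.084,0.1,-1]
    - [0,0,-0.02,0.2175,0.084,0.1,-1]
    - [0,0,-0.02,0.2175,0.084,0.1,-1]

```text
time: 23.3
eef_pos: [0.6557, 0.1759, 0.0874]
tcp_rot: [-0.001, 0.025, 1.0, -0.0]
ft_force: [-1.2, -0.6, -1.1]
opening: 0.0188
```

>>> jog_arm:
  targets:
    - [0,0,0,0,0,0,-1]
    - [0,0,0,0,0,-0.04,-1]
    - [0,0,0,0,0,-0.08,-1]
    - [0,0,0,0,0,-0.095,-1]
    - [0,0,0,0,0,-0.1,-1]
    - [0,0,0,0,0,-0.102,-1]
    - [0,0,0,0,0,-0.103,-1]
    - [0,0,0,0,0,-0.103,-1]

```text
time: 24.1
eef_pos: [0.657, 0.1765, -0.0118]
tcp_rot: [0.001, 0.024, 1.0, 0.001]
ft_force: [-0.9, -0.4, -0.6]
opening: 0.0187
```

>>> jog_arm:
  targets:
    - [0,0,0,0,0,-0.001,-1]
    - [0,0,0,0,0,-0.001,-1]

```text
time: 24.3
eef_pos: [0.6566, 0.1763, -0.0136]
tcp_rot: [0.001, 0.024, 1.0, 0.0]
ft_force: [-0.3, 0.3, 2.4]
opening: 0.0189
```

>>> jog_arm:
  targets:
    - [0,0,0,0,0,0.001,-0.3]
    - [0,0,0,0,0,0.001,-0.3]
    - [0,0,0,0,0,0.001,-0.3]
    - [0,0,0,0,0,0.01,-0.3]
    - [0,0,0,0,0,0.05,-0.3]
    - [0,0,0,0,0,0.1,-0.3]
    - [0,0,0,-0.04,0.01,0.15,0]
    - [0,0,0,-0.09,0.03,0.17,1]
    - [0,0,0,-0.13,0.05,0.17,1]
    - [0,0,0,-0.17,0.07,0.17,1]

```text
time: 25.3
eef_pos: [0.4928, 0.243, 0.1575]
tcp_rot: [0.002, 0.025, 1.0, 0.001]
ft_force: [-0.4, 0.8, -0.0]
opening: 0.0836
```

>>> jog_arm:
  targets:
    - [0,0,0,-0.06,0.014,0,1]
    - [0,0,0,-0.06,0.014,0,1]
    - [0,0,0,-0.06,0.014,0,1]
    - [0,0,0,-0.06,0.014,0,1]

```text
time: 25.7
eef_pos: [0.4343, 0.2567, 0.1558]
tcp_rot: [0.001, 0.024, 1.0, 0.001]
ft_force: [0.6, -0.5, 0.0]
opening: 0.0854
```

Run:
```python
from h import *
s=tool()
p=capture("wrist"); a=p["pixels"]
for n,z,zm in(("wheel_mid",.012,.012),("bin_rim",.024,.022),("empty1_rim",.044,.042)):
  for r in place_of(p,n): print(n,round(r["conf"],2),np.round(r["location"]),at(p,r["location"],z).round(4))
  for r in masks_of(p,n): print(" m",round(r["conf"],2),np.round(r["location"]),rect(p,r["pixels"],zm))
g=cv2.cvtColor(a,cv2.COLOR_BGR2GRAY)
t=capture("side"); s=t["pixels"]
for r in place_of(t,"servo_mid"): print("side",round(r["conf"],2),at(t,r["location"],.022).round(4))
cv2.imwrite("pics/w10.png",np.hstack([cv2.resize(a,(480,300)),cv2.resize(s[130:240,180:297],(319,300),interpolation=2)]))
```

```text
t 25.7 tcp [0.4343 0.2567 0.1558] jaw 87.2 tilt [0.001 0.001] open 0.0854 F [ 0.6 -0.5  0. ]
wheel_mid 0.62 [319. 121.] [0.3778 0.2562]
 m 0.95 [323. 123.] [381.9 259.8  55.1  54.6  87.3]
bin_rim 0.92 [166. 190.] [0.4419 0.0854]
 m 0.87 [168. 183.] [438.5  89.5 117.1  69.   83.3]
empty1_rim 0.67 [433. 261.] [0.5319 0.3751]
 m 0.7 [445. 252.] [528.7 375.6 112.4  77.4 -76.7]
side 0.84 [ 0.5121 -0.0214]
side 0.61 [ 0.3235 -0.1134]
side 0.51 [ 0.2725 -0.2468]
side 0.41 [0.658  0.0695]
```

View pics/w10.png

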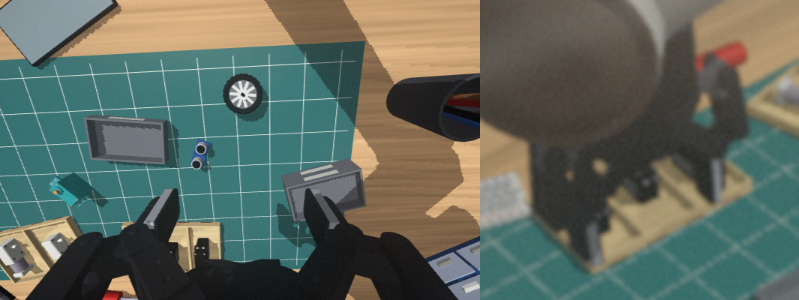

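>>> jog_arm:
  targets:
    - [0,0,0,-0.05,0.003,0,0.7]
    - [0,0,0,-0.052,0.003,-0.04,0.7]
    - [0,0,0,-0.052,0.003,-0.09,0.7]
    - [0,0,0,-0.052,0.003,-0.13,0.7]
    - [0,0,0,-0.052,0.003,-0.165,0.7]
    - [0,0,0,-0.052,0.003,-0.182,0.7]
    - [0,0,0,-0.052,0.003,-0.182,0.7]
    - [0,0,0,-0.052,0.003,-0.182,0.7]
    - [0,0,0,-0.052,0.003,-0.182,-1]
    - [0,0,0,-0.052,0.003,-0.182,-1]

```text
time: 27.15
eef_pos: [0.3824, 0.2604, -0.0251]
tcp_rot: [0.001, 0.024, 1.0, 0.001]
ft_force: [-0.7, -0.1, 5.3]
opening: 0.0523
```

>>> jog_arm:
  targets:
    - [0,0,0,0,0,0,-1]
    - [0,0,0,0,0,0,-1]
    - [0,0,0,0,0,0,-1]

```text
time: 27.45
eef_pos: [0.3824, 0.2604, -0.0252]
tcp_rot: [0.001, 0.024, 1.0, 0.001]
ft_force: [-0.9, 0.1, 6.1]
opening: 0.0522
```

>>> jog_arm:
  targets:
    - [0,0,0,0,0,0.03,-1]
    - [0,0,0,0,0,0.08,-1]
    - [0,0,0.14,0.01,-0.03,0.12,-1]
    - [0,0,0.29,0.03,-0.08,0.12,-1]
    - [0,0,0.44,0.045,-0.13,0.12,-1]
    - [0,0,0.58,0.06,-0.18,0.12,-1]
    - [0,0,0.73,0.075,-0.23,0.12,-1]
    - [0,0,0.87,0.09,-0.28,0.12,-1]
    - [0,0,1.02,0.105,-0.33,0.12,-1]
    - [0,0,1.16,0.12,-0.38,0.12,-1]

```text
time: 28.45
eef_pos: [0.4816, -0.0513, 0.0942]
tcp_rot: [0.001, -0.47, 0.883, -0.0]
ft_force: [0.4, 1.0, -0.1]
opening: 0.052
```

```bash
python3 -c "
from h import *
s=tool(); print(np.round(s['joint_positions'],2))
e=s['eef_pos']; print('to bay',np.round(np.array([.566,-.3135])-e[:2],4))"
```

```text
t 28.45 tcp [ 0.4816 -0.0513  0.0942] jaw 146.0 tilt [0.002 0.001] open 0.052 F [ 0.4  1.  -0.1]
[ 0.23  0.26 -0.48 -0.   -0.82 -0.82]
to bay [ 0.0844 -0.2622]
```

>>> jog_arm:
  targets:
    - [0,0,0.14,0.015,-0.045,0,-1]
    - [0,0,0.28,0.03,-0.09,0,-1]
    - [0,0,0.42,0.045,-0.135,0,-1]
    - [0,0,0.436,0.06,-0.18,0,-1]
    - [0,0,0.436,0.07,-0.22,0,-1]
    - [0,0,0.436,0.084,-0.262,0,-1]
    - [0,0,0.436,0.084,-0.262,0,-1]
    - [0,0,0.436,0.084,-0.262,0,-1]
    - [0,0,0.436,0.084,-0.262,0,-1]

```text
time: 29.35
eef_pos: [0.5646, -0.3107, 0.0934]
tcp_rot: [0.0, -0.648, 0.762, 0.0]
ft_force: [-0.3, 0.2, -0.8]
opening: 0.0519
```

```bash
python3 -c "
from h import *
s=tool()
e=s['eef_pos']; print('to bay',np.round(np.array([.566,-.3135,-.022])-e,4))"
```

```text
t 29.35 tcp [ 0.5646 -0.3107  0.0934] jaw 170.8 tilt [0. 0.] open 0.0519 F [-0.3  0.2 -0.8]
to bay [ 0.0014 -0.0028 -0.1154]
```

>>> jog_arm:
  targets:
    - [0,0,0,0.0015,-0.003,-0.04,-1]
    - [0,0,0,0.0015,-0.003,-0.08,-1]
    - [0,0,0,0.0015,-0.003,-0.1,-1]
    - [0,0,0,0.0015,-0.003,-0.108,-1]
    - [0,0,0,0.0015,-0.003,-0.112,-1]
    - [0,0,0,0.0015,-0.003,-0.114,-1]
    - [0,0,0,0.0015,-0.003,-0.115,-1]
    - [0,0,0,0.0015,-0.003,-0.115,-1]

```text
time: 30.15
eef_pos: [0.5674, -0.3148, -0.0208]
tcp_rot: [0.001, -0.648, 0.762, -0.001]
ft_force: [-0.2, -0.4, -0.3]
opening: 0.0518
```

>>> jog_arm:
  targets:
    - [0,0,0,0,0,-0.001,-1]
    - [0,0,0,0,0,-0.001,-1]

```text
time: 30.35
eef_pos: [0.5673, -0.3149, -0.022]
tcp_rot: [0.0, -0.648, 0.762, -0.001]
ft_force: [0.0, 0.7, 2.5]
opening: 0.0521
```

>>> jog_arm:
  targets:
    - [0,0,0,0,0,0.001,0.5]
    - [0,0,0,0,0,0.001,0.5]
    - [0,0,0,0,0,0.001,0.5]
    - [0,0,0,0,0,0.01,0.5]
    - [0,0,0,0,0,0.05,0.5]
    - [0,0,0,0,0,0.1,0.5]
    - [0,0,0.04,-0.02,0.04,0.14,1]
    - [0,0,0.04,-0.03,0.08,0.17,1]
    - [0,0,0.04,-0.045,0.125,0.19,1]
    - [0,0,0.04,-0.06,0.17,0.19,1]

```text
time: 31.35
eef_pos: [0.5107, -0.152, 0.1702]
tcp_rot: [0.002, -0.662, 0.749, -0.003]
ft_force: [1.2, 0.6, -0.5]
opening: 0.0855
```

>>> jog_arm:
  targets:
    - [0,0,0,-0.07,0.205,0,1]
    - [0,0,0,-0.07,0.205,0,1]
    - [0,0,0,-0.07,0.205,0,1]
    - [0,0,0,-0.07,0.205,0,1]
    - [0,0,0,-0.07,0.205,0,1]
    - [0,0,0,-0.07,0.205,0,1]
    - [0,0,0,-0.07,0.205,0,1]
    - [0,0,0,-0.07,0.205,0,1]

```text
time: 32.15
eef_pos: [0.4395, 0.0515, 0.1665]
tcp_rot: [0.0, -0.662, 0.749, -0.0]
ft_force: [-0.3, 0.4, 0.2]
opening: 0.0852
```

Run:
```python
from h import *
s=tool()
p=capture("wrist"); a=p["pixels"]; cv2.imwrite("pics/w11.png",a); np.savez("w11.npz",**{k:v for k,v in p.items() if k!="shot"})
for n,z,zm in(("bin_rim",.024,.024),("empty1_rim",.044,.044)):
  for r in place_of(p,n): print(n,round(r["conf"],2),np.round(r["location"]),at(p,r["location"],z).round(4))
  for r in masks_of(p,n): print(" m",round(r["conf"],2),np.round(r["location"]),rect(p,r["pixels"],zm))
t=capture("side")
for n,z in(("wheel_mid",.015),("servo_mid",.022),("motor_mid",.014)):
  for r in place_of(t,n): print("side",n,round(r["conf"],2),at(t,r["location"],z).round(4))
```

```text
t 32.15 tcp [0.4395 0.0515 0.1665] jaw 173.0 tilt [ 0. -0.] open 0.0852 F [-0.3  0.4  0.2]
bin_rim 0.83 [326. 205.] [0.4395 0.0866]
 m 0.96 [325. 201.] [439.5  85.2 114.6  66.   83.1]
side wheel_mid 0.82 [ 0.5784 -0.3199]
side servo_mid 0.76 [ 0.5215 -0.0206]
side servo_mid 0.65 [0.6585 0.0596]
side servo_mid 0.64 [ 0.3235 -0.1119]
side servo_mid 0.61 [ 0.2817 -0.2478]
side motor_mid 0.55 [ 0.6536 -0.162 ]
```

View pics/w11.png

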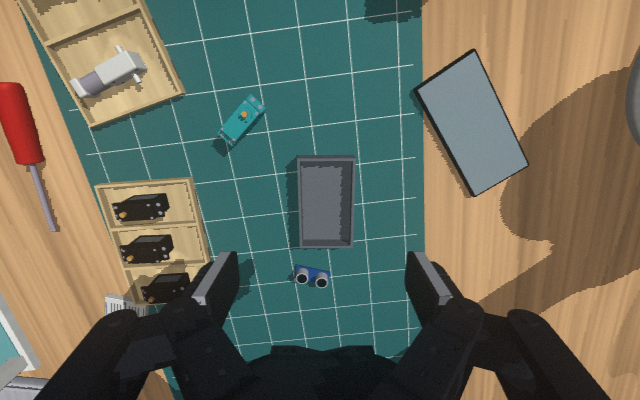

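The wrist view shows the bin empty at (326,203) and squared to the jaws; the motor and the three servos in their bays look good. Before gripping the bin I'll measure the stack from the same relative viewpoint.

>>> jog_arm:
  targets:
    - [0,0,0.14,0.015,0.045,0.02,1]
    - [0,0,0.28,0.03,0.09,0.02,1]
    - [0,0,0.33,0.045,0.135,0.02,1]
    - [0,0,0.33,0.06,0.18,0.02,1]
    - [0,0,0.33,0.075,0.225,0.02,1]
    - [0,0,0.33,0.09,0.265,0.02,1]
    - [0,0,0.33,0.097,0.293,0.02,1]
    - [0,0,0.33,0.097,0.293,0.02,1]
    - [0,0,0.33,0.097,0.293,0.02,1]
    - [0,0,0.33,0.097,0.293,0.02,1]

```text
time: 33.6
eef_pos: [0.536, 0.3444, 0.1862]
tcp_rot: [0.0, 0.777, -0.63, -0.0]
ft_force: [0.3, -0.3, -0.1]
opening: 0.0855
```

Run:
```python
from h import *
s=tool()
for _ in range(2):
  p=capture("wrist"); a=p["pixels"]; 
  for n,z,zm in(("empty1_rim",.044,.044),):
    for r in place_of(p,n): print(n,round(r["conf"],2),np.round(r["location"]),at(p,r["location"],z).round(4))
    for r in masks_of(p,n): print(" m",round(r["conf"],2),np.round(r["location"]),rect(p,r["pixels"],zm))
np.savez("w12.npz",**{k:v for k,v in p.items() if k!="shot"})
b=np.load("w11.npz")["pixels"]
cv2.imwrite("pics/w12.png",np.hstack([cv2.resize(x,(400,500),interpolation=cv2.INTER_CUBIC) for x in(b[140:265,275:375],a[140:265,275:375])]))
```

```text
t 33.6 tcp [0.536  0.3444 0.1862] jaw -168.1 tilt [-0.001 -0.001] open 0.0855 F [ 0.3 -0.3 -0.1]
empty1_rim 0.58 [314. 205.] [0.5372 0.3802]
 m 0.96 [317. 198.] [534.2 375.3 113.5  64.4 -76.7]
empty1_rim 0.96 [316. 204.] [0.5358 0.3786]
 m 0.56 [317. 198.] [534.6 375.1 113.9  64.7 -76.5]
```

View pics/w12.png

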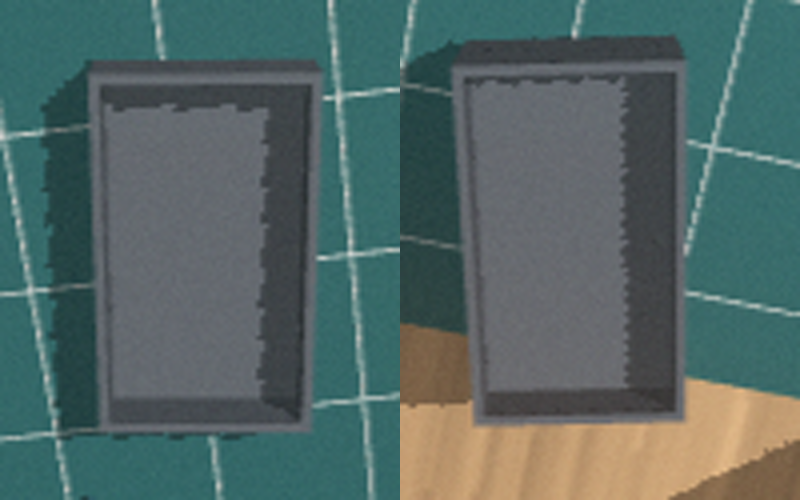

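Left is the bin, right the top bin of the stack. I'll turn their rim corners into positions.

Run:
```python
from h import *
for f,z,c in(("w11.npz",.024,[(88,72),(322,72),(311,432),(100,430)]),("w12.npz",.044,[(52,66),(286,62),(285,422),(77,425)])):
    p=np.load(f); p={k:p[k] for k in p.files}
    q=np.array([at(p,(275+x/4-.5,140+y/4-.5),z) for x,y in c])*1000
    yv=(q[2]+q[3]-q[0]-q[1])/2; xv=(q[1]+q[2]-q[0]-q[3])/2
    print(q.mean(0).round(1),np.hypot(*yv).round(1),np.hypot(*xv).round(1),np.degrees(np.arctan2(yv[1],yv[0])).round(1)-90,np.degrees(np.arctan2(xv[1],xv[0])).round(1))
```

```text
[439.6  86.6] 109.6 63.7 -6.700000000000003 172.7
[533.5 376.9] 109.5 63.1 13.5 -167.1
```

Sizes and yaws check: bin at (439.6, 86.6) mm, yaw -7°; stack at (533.5, 376.9) mm, yaw 13.3°. Going back to grip the bin.

>>> jog_arm:
  targets:
    - [0,0,-0.14,-0.015,-0.045,0,1]
    - [0,0,-0.28,-0.03,-0.09,0,1]
    - [0,0,-0.328,-0.045,-0.135,0,1]
    - [0,0,-0.328,-0.06,-0.18,0,1]
    - [0,0,-0.328,-0.08,-0.22,0,1]
    - [0,0,-0.328,-0.0964,-0.2578,0,1]
    - [0,0,-0.328,-0.0964,-0.2578,0,1]
    - [0,0,-0.328,-0.0964,-0.2578,-0.05,1]
    - [0,0,-0.328,-0.0964,-0.2578,-0.1,1]
    - [0,0,-0.328,-0.0964,-0.2578,-0.14,1]

```text
time: 34.9
eef_pos: [0.4396, 0.0873, 0.0449]
tcp_rot: [0.0, -0.663, 0.748, 0.0]
ft_force: [0.9, 0.1, -0.8]
opening: 0.0852
```

```bash
python3 -c "
from h import *
s=tool(); print(np.round((np.array([.4396,.0866,-.022])-s['eef_pos']),4))"
```

```text
t 34.9 tcp [0.4396 0.0873 0.0449] jaw 173.1 tilt [0.001 0.001] open 0.0852 F [ 0.9  0.1 -0.8]
[-0.     -0.0007 -0.0669]
```

>>> jog_arm:
  targets:
    - [0,0,0,0,0,-0.03,1]
    - [0,0,0,0,0,-0.055,1]
    - [0,0,0,0,0,-0.066,1]
    - [0,0,0,0,0,-0.066,1]
    - [0,0,0,0,0,-0.066,-1]
    - [0,0,0,0,0,-0.066,-1]
    - [0,0,0,0,0,-0.066,-1]
    - [0,0,0,0,0,-0.066,-1]
    - [0,0,0,0,0,-0.066,-1]

```text
time: 35.8
eef_pos: [0.441, 0.0881, -0.0183]
tcp_rot: [0.002, -0.664, 0.748, -0.0]
ft_force: [-0.8, 0.2, 6.3]
opening: 0.0622
```

```bash
python3 -c "
from h import *
s=tool()"
```

```text
t 35.8 tcp [ 0.441   0.0881 -0.0183] jaw 173.2 tilt [0.003 0.001] open 0.0622 F [-0.8  0.2  6.3]
```

>>> jog_arm:
  targets:
    - [0,0,0,0,0,0.01,-1]
    - [0,0,0,0,0,0.05,-1]
    - [0,0,0,0,0,0.09,-1]
    - [0,0,0,0,0,0.12,-1]
    - [0,0,0,0,0,0.12,-1]
    - [0,0,0,0,0,0.12,-1]

```text
time: 36.4
eef_pos: [0.4398, 0.0876, 0.1012]
tcp_rot: [0.001, -0.663, 0.748, 0.0]
ft_force: [-1.1, 0.1, -1.1]
opening: 0.0618
```

Run:
```python
from h import *
s=tool(); e=s["eef_pos"]
p=capture("wrist"); a=p["pixels"]; cv2.imwrite("pics/w13.png",a)
for r in masks_of(p,"bin_rim"): 
    q=rect(p,r["pixels"],e[2]+.0183+.024); print(" m",round(r["conf"],2),np.round(r["location"]),q,q[:2]-1000*e[:2])
for r in place_of(p,"bin_rim"): print(round(r["conf"],2),r["location"],at(p,r["location"],e[2]+.0183+.024)-e[:2])
```

```text
t 36.4 tcp [0.4398 0.0876 0.1012] jaw 173.1 tilt [0.002 0.002] open 0.0618 F [-1.1  0.1 -1.1]
 m 0.76 [320. 243.] [440.   84.7 112.7  64.5  83.2] [ 0.20694832 -2.8690937 ]
0.75 [320.5, 265.3] [ 0.00069032 -0.00195186]
```

>>> jog_arm:
  targets:
    - [0,0,0.1,0.01,0.03,0,-1]
    - [0,0,0.2,0.022,0.07,0,-1]
    - [0,0,0.3,0.035,0.11,0,-1]
    - [0,0,0.3525,0.048,0.15,0,-1]
    - [0,0,0.3525,0.061,0.19,0,-1]
    - [0,0,0.3525,0.074,0.23,0,-1]
    - [0,0,0.3525,0.085,0.265,0,-1]
    - [0,0,0.3525,0.0934,0.2906,0,-1]
    - [0,0,0.3525,0.0934,0.2906,0,-1]
    - [0,0,0.3525,0.0934,0.2906,0,-1]

```text
time: 37.55
eef_pos: [0.5324, 0.3776, 0.0979]
tcp_rot: [0.002, 0.785, -0.62, -0.0]
ft_force: [-0.9, 0.1, -0.8]
opening: 0.0621
```

>>> jog_arm:
  targets:
    - [0,0,0,0,0,-0.02,-1]
    - [0,0,0,0,0,-0.04,-1]
    - [0,0,0,0,0,-0.055,-1]
    - [0,0,0,0,0,-0.065,-1]
    - [0,0,0,0,0,-0.065,-1]
    - [0,0,0,0,0,-0.065,-1]

```text
time: 38.15
eef_pos: [0.5335, 0.3777, 0.0356]
tcp_rot: [-0.0, 0.784, -0.62, 0.0]
ft_force: [-1.4, 0.4, 0.6]
opening: 0.0623
```

Run:
```python
from h import *
s=tool(); e=s["eef_pos"]; print(np.round(np.array([533.2,378.2,21.7])-e*1000,1))
p=capture("wrist"); a=p["pixels"]
for r in masks_of(p,"bin_rim"): 
    q=rect(p,r["pixels"],e[2]+.0183+.024); print(" m",round(r["conf"],2),np.round(r["location"]),q)
x0,y0=200,180
t=capture("side"); u=proj(t,[.533,.377,.05]).astype(int)
cv2.imwrite("pics/w14.png",np.hstack([cv2.resize(a[170:370,210:430],(400,364)),cv2.resize(t["pixels"][u[1]-60:u[1]+60,u[0]-66:u[0]+66],(400,364),interpolation=2)]))
```

```text
t 38.15 tcp [0.5335 0.3777 0.0356] jaw -166.7 tilt [ 0. -0.] open 0.0623 F [-1.4  0.4  0.6]
[ -0.3   0.5 -13.9]
 m 0.82 [320. 241.] [534.4 374.9 112.5  63.9 -76.7]
```

>>> jog_arm:
  targets:
    - [0,0,0,0,0.0005,-0.005,-1]
    - [0,0,0,0,0.0005,-0.009,-1]
    - [0,0,0,0,0.0005,-0.011,-1]
    - [0,0,0,0,0.0005,-0.012,-1]
    - [0,0,0,0,0.0005,-0.012,-1]

```text
time: 38.8
eef_pos: [0.5332, 0.3785, 0.023]
tcp_rot: [0.0, 0.784, -0.62, 0.0]
ft_force: [-0.7, -0.5, -0.5]
opening: 0.0621
```

>>> jog_arm:
  targets:
    - [0,0,0,0,0,-0.001,-1]
    - [0,0,0,0,0,-0.001,-1]

```text
time: 39.0
eef_pos: [0.5333, 0.3786, 0.0223]
tcp_rot: [-0.0, 0.784, -0.62, -0.0]
ft_force: [-0.5, -0.7, -0.9]
opening: 0.0621
```

>>> jog_arm:
  targets:
    - [0,0,0,0,0,-0.001,-1]
    - [0,0,0,0,0,-0.001,-1]

```text
time: 39.2
eef_pos: [0.5335, 0.3787, 0.0218]
tcp_rot: [-0.0, 0.784, -0.62, 0.0]
ft_force: [0.2, 0.3, 1.2]
opening: 0.0623
```

>>> jog_arm:
  targets:
    - [0,0,0,0,0,-0.001,-1]
    - [0,0,0,0,0,-0.001,-1]

```text
time: 39.4
eef_pos: [0.5335, 0.3787, 0.0218]
tcp_rot: [-0.0, 0.785, -0.62, 0.0]
ft_force: [-1.6, -0.8, 6.6]
opening: 0.062
```

>>> jog_arm:
  targets:
    - [0,0,0,0,0,0,0.6]
    - [0,0,0,0,0,0,0.8]
    - [0,0,0,0,0,0,1]
    - [0,0,0,0,0,0.002,1]
    - [0,0,0,0,0,0.02,1]
    - [0,0,0,0,0,0.05,1]
    - [0,0,0,0,0,0.1,1]
    - [0,0,0,0.007,-0.034,0.15,1]
    - [0,0,0,0.007,-0.034,0.184,1]
    - [0,0,0,0.007,-0.034,0.184,1]

```text
time: 40.4
eef_pos: [0.5439, 0.3457, 0.2127]
tcp_rot: [-0.007, 0.784, -0.62, 0.002]
ft_force: [0.5, 1.2, 0.1]
opening: 0.0856
```

Run:
```python
from h import *
s=tool()
p=capture("wrist"); a=p["pixels"]
for r in masks_of(p,"empty1_rim"): print(" m",round(r["conf"],2),np.round(r["location"]),rect(p,r["pixels"],.064))
for r in place_of(p,"empty1_rim"): print(round(r["conf"],2),r["location"],at(p,r["location"],.064))
t=capture("side"); c=t["pixels"]
cv2.imwrite("pics/w15.png",np.hstack([cv2.resize(a[120:320,200:440],(400,333)),cv2.resize(c[205:325,100:244],(400,333),interpolation=2)]))
```

```text
t 40.4 tcp [0.5439 0.3457 0.2127] jaw -166.7 tilt [0.012 0.009] open 0.0856 F [0.5 1.2 0.1]
 m 0.62 [324. 152.] [548.1 319.   58.3   3.3  13.5]
```

View pics/w15.png

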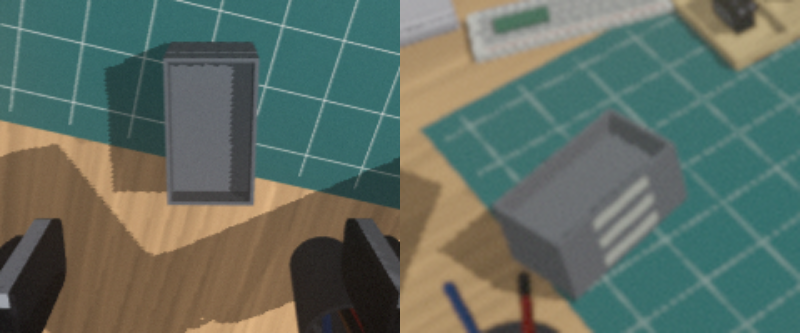

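The three bins stand flush and squared. Last numeric check on the tray contents from the top camera.

Run:
```python
from h import *
bay=dict(motor=(.6545,-.168),wheel=(.566,-.3135),servo1=(.651,.0646),servo2=(.6565,.1764)); print(bay)
for cam in("top","side"):
  p=capture(cam)
  for n,z in(("motor_mid",.014),("wheel_mid",.018),("servo_mid",.033)):
    for r in masks_of(p,n):
        q=rect(p,r["pixels"],z)
        if r["conf"]>.3: print(cam,n,round(r["conf"],2),q)
  for n,z in(("servo_mid",.022),("wheel_mid",.015),("motor_mid",.014)):
    for r in place_of(p,n): print(cam,n,round(r["conf"],2),at(p,r["location"],z).round(3))
```

```text
{'motor': (0.6545, -0.168), 'wheel': (0.566, -0.3135), 'servo1': (0.651, 0.0646), 'servo2': (0.6565, 0.1764)}
top motor_mid 0.6 [ 6.531e+02 -1.739e+02  7.200e+01  2.960e+01  5.000e-01]
top wheel_mid 0.77 [ 567.5 -318.    57.5   53.4  -48.2]
top servo_mid 0.76 [ 282.7 -247.5   54.    20.8  -84.1]
top servo_mid 0.72 [514.7 -18.3  53.9  23.9  37.9]
top servo_mid 0.6 [ 329.2 -120.1   49.8   22.4   -2.4]
top servo_mid 0.47 [652.2  62.5  49.1  21.   -0.7]
top servo_mid 0.74 [ 0.518 -0.015]
top servo_mid 0.73 [ 0.326 -0.128]
top servo_mid 0.72 [ 0.283 -0.251]
top servo_mid 0.65 [0.539 0.386]
top wheel_mid 0.66 [ 0.571 -0.317]
top wheel_mid 0.38 [0.551 0.401]
top motor_mid 0.62 [ 0.644 -0.165]
side motor_mid 0.74 [ 654.  -169.4   84.3   42.5    6.1]
side wheel_mid 0.7 [ 563.1 -311.    77.5   51.5  -49.2]
side servo_mid 0.82 [ 323.3 -106.8   71.9   47.7  -14.5]
side servo_mid 0.8 [503.2  -4.6  47.7  41.3 -43. ]
side servo_mid 0.68 [ 275.8 -228.7   77.6   29.4  -73.3]
side servo_mid 0.6 [640.4  72.5  74.2  37.5 -30.8]
side servo_mid 0.82 [ 0.519 -0.028]
side servo_mid 0.8 [ 0.274 -0.255]
side servo_mid 0.66 [ 0.323 -0.103]
side servo_mid 0.57 [0.658 0.061]
side wheel_mid 0.66 [ 0.573 -0.328]
side motor_mid 0.69 [ 0.654 -0.168]
```

The motor's mask yaw disagrees with the jaw angle, probably because of the axle. I'll compare it with its neighbour by colour.

Run:
```python
from h import *
p=capture("top"); a=p["pixels"]; h=cv2.cvtColor(a,cv2.COLOR_BGR2HSV)
for n,c in(("kept",(.6385,-.0858)),("new",(.6545,-.168))):
    u=proj(p,[*c,.015]).round().astype(int); r=20
    w=np.zeros(a.shape[:2],np.uint8); w[u[1]-r:u[1]+r,u[0]-r+3:u[0]+r-3]=1
    m=(w&(h[...,1]<60)&(h[...,2]>70)).astype(np.uint8)
    k,l,st,_=cv2.connectedComponentsWithStats(m); i=1+np.argmax(st[1:,4]); v,x=np.nonzero(l==i)
    q=np.array([at(p,t,.015) for t in zip(x,v)])*1000
    f=cv2.fitLine(q.astype(np.float32),cv2.DIST_HUBER,0,.01,.01).ravel()
    print(n,len(q),rect(p,l==i,.015),"line yaw",np.degrees(np.arctan(f[1]/f[0])).round(1),q.mean(0).round(1))
    for row in (l==i)[u[1]-18:u[1]+18:1,u[0]-14:u[0]+14].astype(int): print("".join(".#"[z] for z in row))
```

```text
kept 219 [643.7 -75.6  74.5  35.9  25.1] line yaw 16.1 [643.3 -79.5]
............................
............................
.........##.................
......######................
.....#######................
.....#######................
.....#######................
.....########...............
.....########...............
......########..............
......########..............
.......#######..............
.......########.............
.......########.............
........########............
........########............
........#########...........
........#########...........
.........########...........
.........#########..........
..........########..........
..........########..........
..........############......
...........##########.......
...........########.........
........############........
........###########.........
............#######.........
............######..........
.............##.............
............................
............................
............................
............................
............................
................
[... 450 characters left out ...]
....
..........#######...........
..........#######...........
..........#######...........
..........########..........
............#######.........
...........########.........
...........########.........
...........########.........
...........#########........
...........#########........
...........#########........
............########........
............#########.......
............#########.#.....
............############....
............###########.....
..........###########.......
..........############......
.............########.......
..............######........
..............###...........
............................
............................
............................
```

```bash
python3 -c "
from h import *
tool(); print(finish_job())"
```

```text
t 41.35 tcp [0.5403 0.3446 0.2043] jaw -166.7 tilt [0. 0.] open 0.086 F [ 0.6 -0.2  0.3]
the job is handed in; nothing more can be done
None
```

The job is done and handed in at 41 s on the robot's clock. The gearmotor, the wheel and both servos are in their free bays. The bin was emptied where it stood, then seated on the stack. The green and turquoise look-alikes were left alone.

**First grasp missed.** My first try at the motor closed on nothing, without touching it. A touch test on the mat showed the real fingertips end about 28 mm short of the reported TCP. I allowed for that offset in every grasp and placement afterwards.

**Last checks:**
- **Gearmotor:** it lies within about 3 to 6 mm of its bay centre. A line fit on the colour picture gives a yaw of about 9°, against about 11° for the tray and 16° for the motor already there (coarse pixels). One network mask said 0.5°, which I put down to the axle.
- **Wheel:** most readings are within about 5 mm of the bay centre. One side-camera reading was about 16 mm off; I trusted the masks over it.
- **Servos:** the three stood parallel, one to a bay, in the wrist picture. The servo from the mat was re-measured within about 3 mm of its bay centre. The final network pass did not report the one from the bin, so its position rests on that earlier picture and on where the arm released it.
- **Bin:** contact came at the fully seated height, and both pictures show the three bins flush and squared. The last network check gave no usable reading on the stack.

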